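# Charge and lock the grinding jar

### The job

Charge the grinding jar for a milling run: lift the hinged feed tray by its bar handle until all the ore lumps in it have slid into the jar, lower it gently back onto its rest, and put all the white grinding cylinders into the jar as well, none standing up into the way of the lid. Then close the jar: set the lid on with its lugs through the slots of the collar (red marks), press it down against the spring, turn it clockwise about a quarter turn as far as it goes (green marks) and let it spring up locked. Leave the beaker and the dropper bottle where they are.

Things in the scene. Friction and masses are not known exactly. Their poses are not given: they have to be found in the camera images.
- jar_mouth (a point): fixed upright steel grinding jar on a grey stand, inside 88 mm wide and 140 mm deep, with a thick steel collar (140 mm across) round its open top. Point: on the jar's axis at the collar's top face, 152 mm above the bench. z up, y from the jar towards the feed tray. Its bore is 110 mm wide. Things in the jar must stay 20 mm or more below the point to leave room for the lid
- seal (a point): centre of the top face of the black sprung seal ring (opening 89 mm) in the collar's bore, 9 mm below point jar_mouth; axes alike (fixed point). The ring carries the lid, sinks up to 12 mm when pressed (4.8 N to start, 1.2 N more per mm) and turns freely with the lid
- slot (a point): one of two opposite slots through the collar for the lid's lugs, marked by red stripes on the collar: point in its middle at the collar's top face, 58 mm from the jar's axis, 80 degrees (1.40 rad) counter-clockwise (from above) from jar_mouth's x axis. 21 mm wide, reaches out to 65 mm from the axis. x points outward. The other slot is diametrically opposite
- notch (a point): one of two opposite notches (4 mm deep, 21 mm wide) in the collar's underside, marked by green stripes on the collar: on jar_mouth's x axis, 58 mm out, point level with the collar's top. A lug entered at a slot and pressed down turns clockwise 80 degrees (1.40 rad) under the collar to a stop just past the notch, and springs up into it when let go
- tray_grip (a point): middle of the black round bar handle on the feed tray's free end: 13 mm thick, 78 mm long along x (parallel to the hinge), 60 mm free between its stays, 26 mm gap to the tray. 216 mm from the jar's axis and 201 mm above the bench while the tray is level. Axes as of jar_mouth when level; they tilt with the tray
- tray_pivot (a point): middle of the feed tray's hinge axis (fixed), which is its x axis; axes as of jar_mouth; 80 mm from the jar's axis, 148 mm above the bench. The handle's middle swings about it from 136 mm out and 53 mm up. Aluminium tray 84 mm wide, 109 mm long, floor 192 mm and wall tops 211 mm above the bench, open at the jar's end
- feed_tray (a joint): tilt of the feed tray, rad: 0 = level on its rest, grows as the handle is lifted, stop at 0.95, where its lip has swung out over the jar's mouth. Let go, it falls back. The lumps begin to slide at about 0.45 to 0.65; beyond 0.85 the lip is fully over the mouth
- lid_grip (a point): middle of the blue grip bar (64 x 14 mm, 32 mm high) of the jar's loose lid (300 g), lying right side up on the bench; 50 mm above the lid's underside; x along the bar, z up. The bar stands on a flat blue hub, 56 mm across, 34 mm above the underside, on a steel disc 104 mm wide, 16 mm thick. The bar's top is 66 mm above the underside
- lid_lug (a point): one of the lid's two lugs, under the bar's ends on the disc's rim: 14 mm wide, 6 mm high, flush with the underside, reaching 62 mm from the axis; point at its middle, 55 mm from the axis. Entered in the slots and let go, the lid rests on the seal with lid_grip 41 mm above jar_mouth; it turns when pressed to 32 mm or lower (about 13 N); locked it stands at 38 mm
- hotplate: twin hotplate, fixed furniture in the middle of the bench, 93 mm high; its footprint reaches from 0.08 m before to 0.10 m behind this point (world x; knobs to 0.115 before) and from 0.185 m to its right to 0.19 m to its left (world y)
- titrator: white titrator with a screen, fixed furniture on the right, 0.37 m high; its footprint reaches from 0.085 m before to 0.15 m behind this point (world x) and 0.10 m to either side (world y)
- glass_beaker: empty glass beaker, 74 mm wide and 94 mm high, bystander; origin at the centre of its underside
- dropper_bottle: small brown dropper bottle with black cap, 33 mm wide and 64 mm high, bystander; origin at the centre of its underside
- lump_1_mid (a point): brown-grey lump of ore, about 33 x 29 x 25 mm, 50 g, lying in the feed tray; point at its centre (absent in some starts)
- lump_2_mid (a point): brown-grey lump of ore, about 33 x 29 x 25 mm, 50 g, lying in the feed tray; point at its centre (absent in some starts)
- lump_3_mid (a point): brown-grey lump of ore, about 33 x 29 x 25 mm, 50 g, lying in the feed tray; point at its centre (absent in some starts)
- lump_4_mid (a point): brown-grey lump of ore, about 33 x 29 x 25 mm, 50 g, lying in the feed tray; point at its centre (absent in some starts)
- cylinder_1_mid (a point): white ceramic grinding cylinder, 36 mm in diameter, 38 mm long, 120 g, standing on end on the bench; point at its centre, z along its axis (absent in some starts)
- cylinder_2_mid (a point): white ceramic grinding cylinder, 36 mm in diameter, 38 mm long, 120 g, standing on end on the bench; point at its centre, z along its axis (absent in some starts)
- cylinder_3_mid (a point): white ceramic grinding cylinder, 36 mm in diameter, 38 mm long, 120 g, standing on end on the bench; point at its centre, z along its axis (absent in some starts)
Things that resemble listed ones, but are neither listed nor needed, are in the scene too. What is shaped like the part that bears cylinder_1_mid but blue is not meant.

How it is judged:
On the way, in this order (a step that is already met when the one before it is completed fails the run):
1. the feed tray is lifted by more than 0.5 rad (value of joint feed_tray above 0.5 rad), for 0.2 s.
2. all lumps and all grinding cylinders lie in the jar and the feed tray is back down on its rest (horizontal distance between each of lump_1_mid, lump_2_mid, lump_3_mid, lump_4_mid, cylinder_1_mid, cylinder_2_mid, cylinder_3_mid and jar_mouth below 0.05 m and z of each of lump_1_mid, lump_2_mid, lump_3_mid, lump_4_mid, cylinder_1_mid, cylinder_2_mid, cylinder_3_mid in the frame of jar_mouth below -0.015 m and value of joint feed_tray below 0.05 rad), for 0.2 s.
At the end, for the whole second after the job is handed in: all lumps and cylinders in the jar; tray on its rest (tilt under 0.05 rad); lid locked: centred within 8 mm, level, bar within 0.13 rad of the jar's x axis, grip point 36.0 to 40.2 mm above the mouth; beaker and dropper bottle upright, within 3 cm of where they stood (all of step 2 and horizontal distance between lid_grip and jar_mouth below 0.008 m and z of lid_grip in the frame of jar_mouth between 0.036 and 0.0402 m and angle between lid_grip's own z axis and vertical below 0.06 rad and angle between the x axis of lid_grip and the x axis of jar_mouth, either way round below 0.13 rad and distance of each of glass_beaker, dropper_bottle from where it was at the start of the episode below 0.03 m and angle between each of glass_beaker, dropper_bottle's own z axis and vertical below 0.3 rad); the robot touches nothing.
It fails at once if the feed tray is let fall (it drops faster than 2.5 rad/s) (velocity of joint feed_tray below -2.5 rad/s).
It fails at once if the beaker or the dropper bottle is knocked over (angle between any of glass_beaker, dropper_bottle's own z axis and vertical above 0.6 rad).
Of lump_1, lump_2, lump_3, lump_4 only 2 to 4 are there at a start; the rules pass over those that are not, and their reading is None.
Of cylinder_1, cylinder_2, cylinder_3 only 2 to 3 are there at a start; the rules pass over those that are not, and their reading is None.
At some moment in a run one of cylinder_1, cylinder_2 may be knocked a few centimetres aside while the robot is not near it.
It also fails if it takes over 200 s, if anything falls off the work surface, if the arm or the gripper's body presses on something with over 40 N, if the wrist force passes 120 N, or if a joint passes its speed limit or range.

### The arm

A 7-joint arm with a two-finger parallel gripper is mounted at the origin on a cart in front of the work surface, level with it; the furniture and walls round the work are solid. World frame = base frame: x ahead of the robot, y to its left, z up, the work surface at z = 0. Lengths are in m, angles in rad, forces in N, time in s.
With the tool pointing down it reaches from about 0.4 to 0.875 m from the base axis. Payload 19.3 kg.
Tool frame: the origin (TCP) lies between the finger pads; the fingertips stand 17 mm ahead of it and the grasp point (between the pads) lies 2 mm behind it (bot.finger_overhang is the distance from the TCP to the fingertips, in m); z points along the fingers, y is the line along which they close (so a half turn about z gives the same grasp; the last joint's range is limited). The gripper opens to 85 mm and grips with 20 to 120 N. Pads are 22 mm wide; open, the fingers measure 114 mm over their backs; the gripper's body (76 mm by 85 mm) begins 54 mm behind the grasp point. The pads swing forward as they close: fully open they stand 13 mm farther back than shut.
Start: joints at [1.224, 0.521, -0.036, 1.599, 0.021, 1.021, -0.113], TCP at [0.171, -0.601, 0.248] pointing down, gripper open.
Joint ranges: [-2.91, 2.91], [-0.3, 2.13], [-1.5, 1.42], [0.17, 2.43], [-1.26, 4.41], [0.16, 1.93], [-2.52, 2.52]. Speed limits (rad/s): [1.89, 1.89, 2.39, 2.39, 3.01, 3.01, 3.01].

### API

Orientations are given as [roll, pitch, yaw] about the fixed x, y, z axes, in that order (R = Rz(yaw) Ry(pitch) Rx(roll)).
In Python, from workcell import observe, grab_frame, bot gives the robot as it stands.
- The arm moves only by the shell command python3 -m crank 'ROWS' [FORCE]. ROWS is a JSON object of lists of equal length, an entry for each row: "linear": the shift along the world's x, y, z each as a share of 0.25 m, from -1 to 1, a list of three; "delta_rot": the turn, a rotation vector about the world's x, y, z each as a share of 30 degrees, from -1 to 1, a list of three; "fingers": the opening, from -1 (shut) to 1 (fully open). In form: {"linear": [[dx, dy, dz], ...], "delta_rot": [[rx, ry, rz], ...], "fingers": [fingers, ...]}. A call has 1 to 5 rows; each row is the pose to reach, as a shift and turn from the pose commanded when the call began; what a row does not reach only later rows make up. A row lasts 1/10 s, in which the tool goes at most 50 mm and 8.59 degrees, less where a joint would pass 70% of its speed; a pose out of reach is approached as far as the arm can. A call with a number of a shift or a turn outside -1 to 1 is refused whole. A call with a gripper value outside its range is refused whole. The fingers move at their own pace and stop on an object; FORCE is the grip in N (left out, the last holds). Time passes only in rows, so rows that repeat a pose let the fingers close. It gives the time, the measured TCP pose, the force, the opening and the grip force at its end, in the units of the state.
- observe(): the state, without advancing time (a new reading comes with each control period).
- grab_frame(name): name is "scene" or "top" or "wrist"; returns a dict with "image" (384x512x3 uint8, red, green, blue), "mtx" (3x3 intrinsics, pixels), "xyz" and "orientation" of the camera in the world. Camera axes: x right, y down, z forward; pixel columns grow to the right and rows downward; lengths in m; the calibration is good to about 2 mm. The wrist camera is an equidistant fisheye: a pixel r from the principal point sees the ray r / f radians off the axis. A picture is of the moment at which its call begins. There is no depth.
- bot.job_done(): hands the job in; it is judged then, once.
The state is a dict: "clock": time; "qpos": joint angles; "qd": joint speeds; "joint_efforts": joint torques, N m; "position": TCP position; "tool_rot": TCP orientation; "force": force on the tool from outside, world axes, zero at the start; "moment": the same for the moment, N m; "grip_width": finger opening in m; "finger_force": force on a finger pad.
Only numpy, scipy, OpenCV 4.12 (cv2) and the standard library are available. Lean on these libraries where they do the work, as an engineer would, in place of code of your own. Each camera call takes 0.05 s, during which the arm holds its last target. There are 200 camera calls.

## Working session

There is one attempt and no reset: what is moved stays moved. The work goes in short steps, Python scripts to look and compute and a shell command to move; the robot and the scene stay as the last step left them, time stands still between calls to the robot, and variables do not carry over. Pictures are saved under pics/ and viewed, at most 14 in all, crops included, and the job is handed in when it is done.

```bash
ls; mkdir -p pics; cat > h.py <<'E'
import numpy as np, cv2, json
from scipy.spatial.transform import Rotation as R
from workcell import observe, grab_frame, bot
def snap(cam,fn,crop=None,scale=1):
    f=grab_frame(cam); im=f["image"][:,:,::-1]
    np.savez('pics/%s.npz'%fn,mtx=f["mtx"],xyz=f["xyz"],o=f["orientation"],image=f["image"])
    if crop: im=im[crop[1]:crop[3],crop[0]:crop[2]]
    im=cv2.resize(im,None,fx=scale,fy=scale,interpolation=cv2.INTER_CUBIC)
    cv2.imwrite('pics/%s.png'%fn,im)
def rot(o):
    o=np.array(o); return o if o.shape==(3,3) else R.from_euler('xyz',o).as_matrix()
def ray(fn,u,v,fish=False):
    d=np.load('pics/%s.npz'%fn); K=d['mtx']
    x=(u-K[0,2])/K[0,0]; y=(v-K[1,2])/K[1,1]
    if fish:
        r=np.hypot(x,y); s=np.sin(r)/r if r>1e-9 else 1; c=np.array([x*s,y*s,np.cos(r)])
    else: c=np.array([x,y,1.])
    return d['xyz'],rot(d['o'])@c
def at(fn,u,v,z,fish=False):
    p,q=ray(fn,u,v,fish); return p+q*(z-p[2])/q[2]
def proj(fn,P,fish=False):
    d=np.load('pics/%s.npz'%fn); K=d['mtx']; c=rot(d['o']).T@(np.array(P)-d['xyz'])
    if fish:
        r=np.hypot(c[0],c[1]); t=np.arctan2(r,c[2]); a=c[:2]/r*t
    else: a=c[:2]/c[2]
    return a*[K[0,0],K[1,1]]+K[:2,2]
E
python3 - <<'E'
from h import *
for c in ("scene","top"):
    snap(c,c+"0",scale=1.56)
    d=np.load('pics/%s0.npz'%c); print(d['mtx'],d['xyz'],d['o'])
print(observe())
E
```

```text
pics
[[367.84908762   0.         253.36533636]
 [  0.         367.84908762 192.5094549 ]
 [  0.           0.           1.        ]] [-0.1100896   0.65308171  0.82078669] [-2.19600257  0.02038823 -2.37146546]
[[450.12708658   0.         256.50866276]
 [  0.         450.12708658 188.97461767]
 [  0.           0.           1.        ]] [0.19379517 0.00761915 1.86793071] [-2.94500172 -0.00376967 -1.55192818]
{'clock': 0.1, 'qpos': array([ 1.22380495,  0.52197751, -0.0363384 ,  1.59995504,  0.02123025,
        1.02109792, -0.11277279]), 'qd': array([ 5.12446144e-04, -1.43127369e-03, -1.73783996e-03, -1.97581664e-03,
       -9.40668382e-04,  6.49506479e-05, -5.27693778e-04]), 'joint_efforts': array([ 3.24821121e-03, -9.28496504e+01,  1.98394373e+00, -3.70538449e+01,
        1.81982748e-02,  5.35524421e-03,  8.58973863e-06]), 'position': array([ 0.17068152, -0.60094189,  0.24776732]), 'tool_rot': array([-3.14054491e+00,  9.39550351e-05,  2.76833061e-01]), 'force': array([-0.0918902 , -1.00664959,  0.10709363]), 'moment': array([-0.02187398,  0.04859376,  0.02545812]), 'finger_force': 0.0, 'grip_width': 0.08539087258740526}
```

View pics/scene0.png

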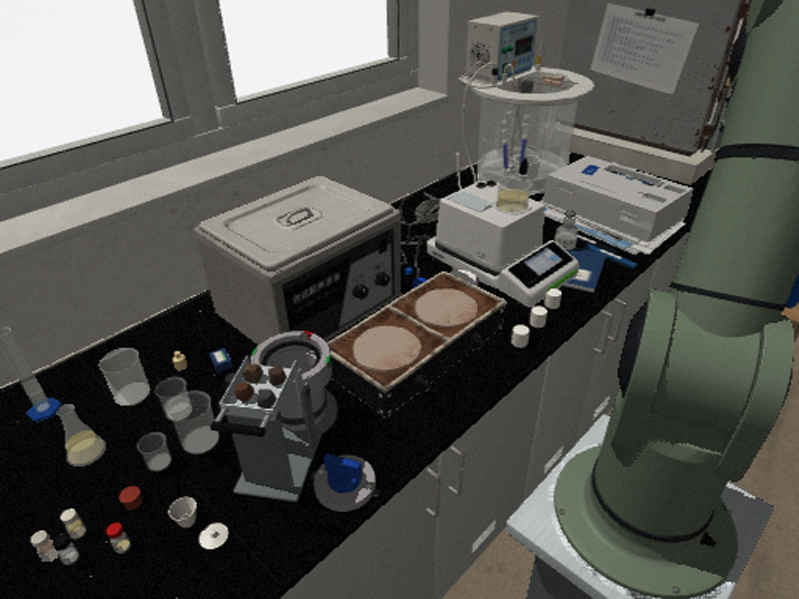

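View pics/top0.png

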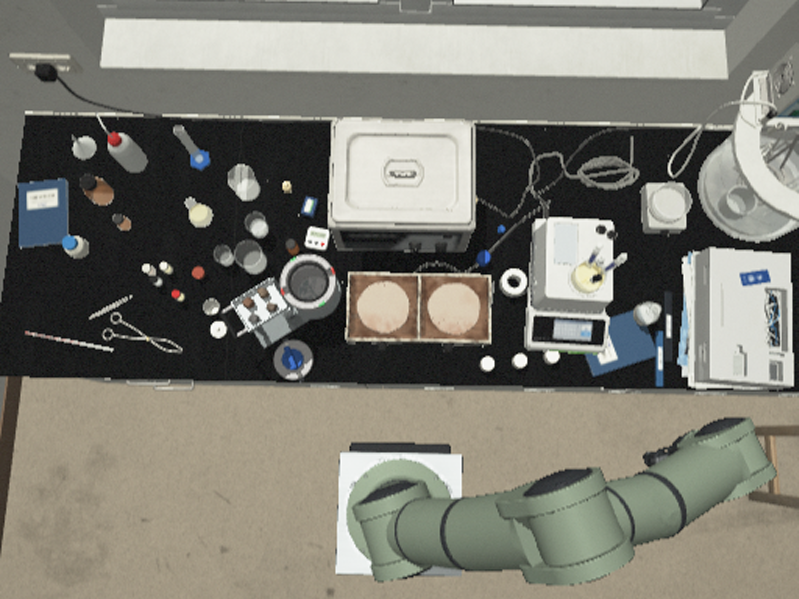

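The top view shows the jar at about (309,281), the tray to its lower left with four lumps, the lid at (292,360) and three white cylinders at (488,363), (520,360) and (552,356). I'll enlarge those areas.

```bash
python3 - <<'E'
from h import *
im=np.load('pics/top0.npz')['image'][:,:,::-1]
a=cv2.resize(im[145:245,130:230],None,fx=6,fy=6,interpolation=cv2.INTER_CUBIC)
cv2.imwrite('pics/a.png',a)   # u=130+px/6, v=145+py/6
# cylinder tops: bright blobs
g=im.min(axis=2)[218:243,300:372]; m=(g>140).astype(np.uint8)
n,l,s,c=cv2.connectedComponentsWithStats(m)
for i in range(1,n):
    if s[i][4]>15:
        u,v=c[i]+[300,218]; print(s[i][4],(u,v),at('top0',u,v,.038))
for u,v in((309,281),(292,360),(292,246),(249,256),(224,255)): print(at('top0',u/1.56,v/1.56,.15),at('top0',u/1.56,v/1.56,.05))
E
```

```text
209 (np.float64(353.39234449760767), np.float64(223.27272727272728)) [ 0.42319518 -0.39094991  0.038     ]
66 (np.float64(333.1212121212121), np.float64(230.72727272727272)) [ 0.39108582 -0.3076324   0.038     ]
68 (np.float64(312.1617647058824), np.float64(232.60294117647058)) [ 0.38179858 -0.22220656  0.038     ]
[0.56674777 0.23639012 0.15      ] [0.58845718 0.24970677 0.05      ]
[0.36810922 0.26922446 0.15      ] [0.37825597 0.2844524  0.05      ]
[0.65641506 0.28334159 0.15      ] [0.68334396 0.29939127 0.05      ]
[0.62822283 0.39035051 0.15      ] [0.65351067 0.41262913 0.05      ]
[0.62956993 0.45345897 0.15      ] [0.65493619 0.47941111 0.05      ]
```

View pics/a.png

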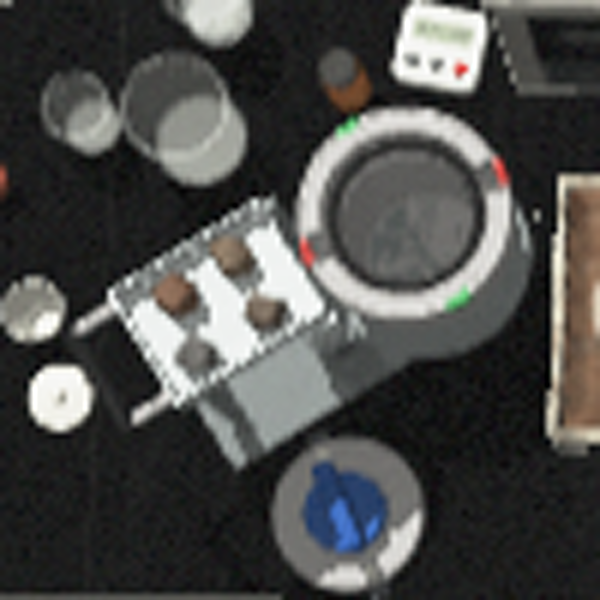

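The crop shows the collar centred at about (403,212), green marks at (347,126) and (458,299), red marks at (305,250) and (501,172), the handle bar at about (105,378), and the lid disc centred at about (348,514) with its bar from (322,468) to (372,550).

```bash
python3 - <<'E'
from h import *
f=lambda x,y,z: at('top0',130+x/6,145+y/6,z)
J=f(403.5,212.5,.152); print('jar',J)
g1,g2,r1,r2=[f(*p,.152) for p in((347,126),(458,299),(305,250),(501,172))]
print('green mid',(g1+g2)/2,'r',np.linalg.norm(g1-g2)/2,'ang',np.arctan2(*(g1-g2)[1::-1]), 'red mid',(r1+r2)/2,np.arctan2(*(r1-r2)[1::-1]))
H=f(105,378,.201); print('handle',H,H-J,np.linalg.norm((H-J)[:2]),np.arctan2(*(H-J)[1::-1]))
print('lid disc',f(348,514,.016),'bar top',f(322,465,.066),f(375,550,.066), f(348,514,.05))
u,v=553/1.56,356.5/1.56; print('cyl3',at('top0',u,v,.038))
print('dropper',f(355,97,0),'beaker',f(200,140,.0),'beaker top',f(178,105,.094))
# handle in scene
print('scene handle pred',proj('scene0',H)*1.56, 'jar',proj('scene0',J)*1.56)
for z in(0.152,): print('jar from scene',at('scene0',291/1.56,362/1.56,z))
E
```

```text
jar [0.56509934 0.23929549 0.152     ]
green mid [0.56544553 0.24018909 0.152     ] r 0.06868213656277827 ang 0.5971305169524619 red mid [0.5661725  0.23947564 0.152     ] 1.9810841902210579
handle [0.44528875 0.41396013 0.201     ] [-0.11981059  0.17466463  0.049     ] 0.21180725018224952 2.1720279844196435
lid disc [0.38219327 0.28627531 0.016     ] bar top [0.40961264 0.29775385 0.066     ] [0.35347084 0.25962075 0.066     ] [0.37873442 0.28115941 0.05      ]
cyl3 [ 0.40175597 -0.39491762  0.038     ]
dropper [0.68160888 0.29816212 0.        ] beaker [0.64787624 0.40678774 0.        ] beaker top [0.6490937  0.40302699 0.094     ]
scene handle pred [241.29493159 426.23061286] jar [291.91393077 354.81041471]
jar from scene [0.55106029 0.25207978 0.152     ]
```

Jar: (0.5655, 0.2397), with its x axis at 0.597 rad. That puts the handle at (0.444, 0.418, 0.201). I'll start moving, around the titrator.

```bash
python3 -m crank '{"linear":[[0.56,0.7,0.4],[0.56,0.7,0.4],[0.56,0.7,0.4],[0.56,0.7,0.4],[0.56,0.7,0.4]],"delta_rot":[[0,0,0.6],[0,0,0.6],[0,0,0.6],[0,0,0.6],[0,0,0.6]],"fingers":[-0.3,-0.3,-0.3,-0.3,-0.3]}'
python3 -m crank '{"linear":[[0.3,0.95,0],[0.3,0.95,0],[0.3,0.95,0],[0.3,0.95,0],[0.3,0.95,0]],"delta_rot":[[0,0,0],[0,0,0],[0,0,0],[0,0,0],[0,0,0]],"fingers":[-0.3,-0.3,-0.3,-0.3,-0.3]}'
```

```text
clock: 0.6
position: [0.3118, -0.4243, 0.3492]
tool_rot: [3.141, -0.0, 0.591]
force: [1.2, -1.3, -0.1]
grip_width: 0.0299
finger_force: 0.0
clock: 1.1
position: [0.3858, -0.1867, 0.3483]
tool_rot: [3.141, 0.0, 0.591]
force: [1.5, -1.8, -0.7]
grip_width: 0.0301
finger_force: 0.0
```

```bash
python3 -m crank '{"linear":[[0.23,0.95,0],[0.23,0.95,0],[0.23,0.95,0],[0.23,0.95,0],[0.23,0.95,0]],"delta_rot":[[0,0,0],[0,0,0],[0,0,0],[0,0,0],[0,0,0]],"fingers":[-0.35,-0.35,-0.35,-0.35,-0.35]}'
python3 -m crank '{"linear":[[0,0.96,0],[0,0.96,0],[0,0.96,0],[0,0.96,0],[0,0.96,0]],"delta_rot":[[0,0,0],[0,0,0],[0,0,0],[0,0,0],[0,0,0]],"fingers":[-0.35,-0.35,-0.35,-0.35,-0.35]}'
python3 -m crank '{"linear":[[0,0.5,-0.1],[0,0.5,-0.1],[0,0.5,-0.1],[0,0.5,-0.1],[0,0.5,-0.1]],"delta_rot":[[0,0,0],[0,0,0],[0,0,0],[0,0,0],[0,0,0]],"fingers":[-0.35,-0.35,-0.35,-0.35,-0.35]}'
python3 - <<'E'
from h import *
snap('wrist','w1',scale=1.56); s=observe(); print(s['position'],s['tool_rot'])
print(proj('w1',[.444,.418,.201],True)*1.56, proj('w1',[.381,.286,.016],True)*1.56,proj('w1',s['position'],True)*1.56)
E
```

```text
clock: 1.6
position: [0.4432, 0.0512, 0.3484]
tool_rot: [3.141, -0.0, 0.591]
force: [1.3, -0.9, -0.4]
grip_width: 0.0275
finger_force: 0.0
clock: 2.1
position: [0.4426, 0.2915, 0.3481]
tool_rot: [-3.141, 0.0, 0.592]
force: [0.5, -1.6, 0.1]
grip_width: 0.0278
finger_force: 0.0
clock: 2.6
position: [0.4429, 0.4139, 0.3226]
tool_rot: [3.142, 0.001, 0.592]
force: [0.3, 0.1, 0.9]
grip_width: 0.0282
finger_force: 0.0
[0.44342436 0.41312898 0.32308595] [3.14115272e+00 5.87005841e-04 5.90552864e-01]
[394.29381721 285.64772121] [469.02120874 348.69950734] [401.38381599 410.74343144]
```

View pics/w1.png

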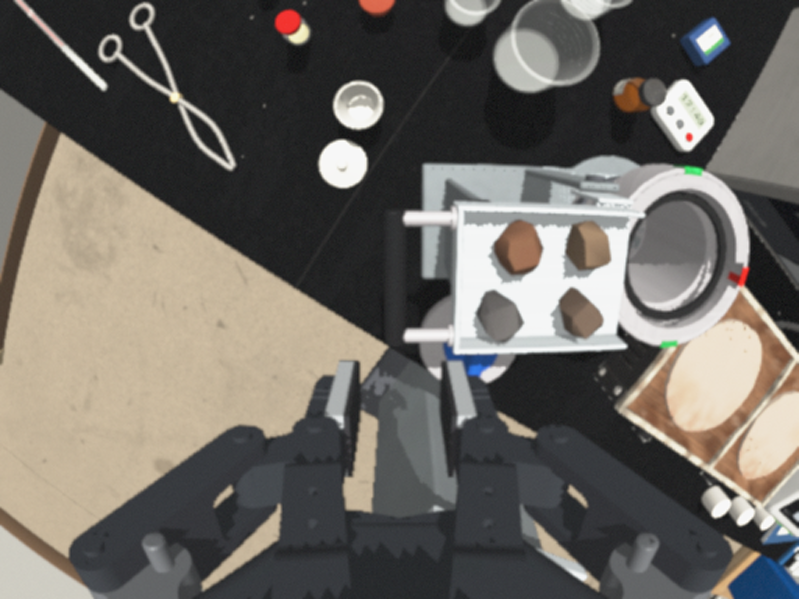

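The bar handle is at column ~395, between the stays at rows 219 and 336, so its middle is at about (395,278). I predicted (394,286), which is close. The collar (green marks at (693,171) and (669,345)) can be checked too.

```bash
python3 - <<'E'
from h import *
s=1.56
H=at('w1',395/s,278/s,.201,True); print('H',H)
g1=at('w1',693/s,171/s,.152,True);g2=at('w1',669/s,345/s,.152,True)
print('jar',(g1+g2)/2,np.linalg.norm(g1-g2)/2,np.arctan2(*(g1-g2)[1::-1]))
a=.597; J=np.array([.5655,.2397]); y=np.array([-np.sin(a),np.cos(a)])
P=J+.08*y
for J0 in (J,((g1+g2)/2)[:2]): print('H from jar',J0+.216*y)
for t in (.2,.4,.6,.75,.9):
    c,s_=np.cos(t),np.sin(t); r=.136*c-.053*s_; z=.136*s_+.053*c
    d=np.r_[(r-.136)*y,z-.053]; print(t,np.round(d/.25,3))
E
```

```text
H [0.44791218 0.42014097 0.201     ]
jar [0.56830438 0.24105871 0.152     ] 0.06830529970481859 0.6031143076381971
H from jar [0.44407259 0.41833758]
H from jar [0.44687697 0.41969629]
0.2 [ 0.03  -0.044  0.104]
0.4 [ 0.071 -0.104  0.195]
0.6 [ 0.121 -0.178  0.27 ]
0.75 [ 0.163 -0.24   0.314]
0.9 [ 0.209 -0.308  0.346]
```

```bash
python3 -m crank '{"linear":[[0.012,0.026,-0.15],[0.012,0.026,-0.3],[0.012,0.026,-0.4],[0.012,0.026,-0.494],[0.012,0.026,-0.494]],"delta_rot":[[0,0,0.02],[0,0,0.02],[0,0,0.02],[0,0,0.02],[0,0,0.02]],"fingers":[-0.35,-0.35,-0.35,-0.35,-0.35]}'
python3 -m crank '{"linear":[[0,0,0],[0,0,0],[0,0,0],[0,0,0],[0,0,0]],"delta_rot":[[0,0,0],[0,0,0],[0,0,0],[0,0,0],[0,0,0]],"fingers":[-1,-1,-1,-1,-1]}' 25
```

```text
clock: 3.15
position: [0.4463, 0.4179, 0.1977]
tool_rot: [3.14, 0.004, 0.6]
force: [-0.2, 0.5, 0.6]
grip_width: 0.0279
finger_force: 0.0
clock: 3.65
position: [0.4467, 0.4201, 0.2009]
tool_rot: [3.141, -0.001, 0.601]
force: [-0.7, -5.3, 8.5]
grip_width: 0.0122
finger_force: 25.5
```

```bash
python3 -m crank '{"linear":[[0.015,-0.022,0.054],[0.03,-0.044,0.104],[0.05,-0.074,0.15],[0.071,-0.104,0.195],[0.071,-0.104,0.195]],"delta_rot":[[0.08,0.053,0],[0.158,0.107,0],[0.237,0.16,0],[0.316,0.215,0],[0.316,0.215,0]],"fingers":[-1,-1,-1,-1,-1]}' 25
python3 -m crank '{"linear":[[0.025,-0.037,0.038],[0.05,-0.074,0.075],[0.072,-0.106,0.1],[0.092,-0.136,0.119],[0.092,-0.136,0.119]],"delta_rot":[[0.08,0.053,0],[0.158,0.107,0],[0.217,0.147,0],[0.276,0.188,0],[0.276,0.188,0]],"fingers":[-1,-1,-1,-1,-1]}'
```

```text
clock: 4.15
position: [0.4643, 0.3942, 0.2506]
tool_rot: [-2.938, -0.002, 0.6]
force: [-6.0, 3.6, 3.2]
grip_width: 0.0118
finger_force: 25.4
clock: 4.65
position: [0.4868, 0.361, 0.2806]
tool_rot: [-2.762, -0.003, 0.6]
force: [-8.4, 2.3, 11.9]
grip_width: 0.0119
finger_force: 26.7
```

```bash
python3 -m crank '{"linear":[[0.023,-0.034,0.017],[0.046,-0.068,0.032],[0.05,-0.074,0.034],[0.05,-0.074,0.034],[0.05,-0.074,0.034]],"delta_rot":[[0.06,0.04,0],[0.12,0.08,0],[0.13,0.09,0],[0.13,0.09,0],[0.13,0.09,0]],"fingers":[-1,-1,-1,-1,-1]}'
python3 -m crank '{"linear":[[0,0,0],[0,0,0],[0,0,0],[0,0,0],[0,0,0]],"delta_rot":[[0,0,0],[0,0,0],[0,0,0],[0,0,0],[0,0,0]],"fingers":[-1,-1,-1,-1,-1]}'
python3 - <<'E'
from h import *
snap('scene','s2',(120,180,260,320),3);snap('wrist','w2',None,1.56)
a=cv2.imread('pics/s2.png');b=cv2.resize(cv2.imread('pics/w2.png'),(420,315))
c=np.zeros((420,800,3),np.uint8);c[:a.shape[0],:380]=a[:,:380];c[:315,380:]=b
cv2.imwrite('pics/c2.png',c)
E
```

```text
clock: 5.15
position: [0.4991, 0.3434, 0.2891]
tool_rot: [-2.682, -0.003, 0.602]
force: [-7.2, 1.3, 16.7]
grip_width: 0.0122
finger_force: 27.7
clock: 5.65
position: [0.499, 0.3435, 0.289]
tool_rot: [-2.682, -0.003, 0.602]
force: [-6.5, 0.4, 17.4]
grip_width: 0.0121
finger_force: 27.7
```

View pics/c2.png

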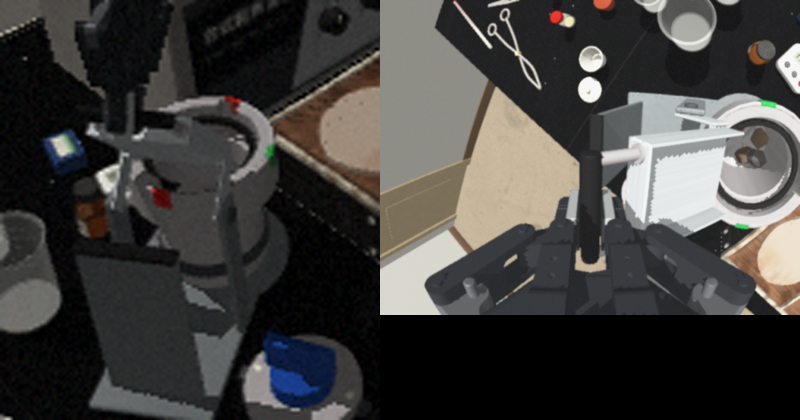

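The tray floor at ~(670,190) is empty and the lumps lie in the jar at ~(750,150). I'll lower it along the same arc.

```bash
python3 -m crank '{"linear":[[-0.025,0.037,-0.015],[-0.05,0.074,-0.034],[-0.092,0.136,-0.078],[-0.117,0.173,-0.115],[-0.142,0.21,-0.153]],"delta_rot":[[-0.06,-0.04,0],[-0.13,-0.09,0],[-0.248,-0.171,0],[-0.327,-0.225,0],[-0.406,-0.278,0]],"fingers":[-1,-1,-1,-1,-1]}'
python3 -m crank '{"linear":[[-0.021,0.03,-0.045],[-0.041,0.06,-0.091],[-0.056,0.082,-0.141],[-0.07,0.102,-0.185],[-0.071,0.104,-0.195]],"delta_rot":[[-0.08,-0.053,0],[-0.158,-0.107,0],[-0.237,-0.16,0],[-0.316,-0.215,0],[-0.316,-0.215,0]],"fingers":[-1,-1,-1,-1,-1]}'
python3 -m crank '{"linear":[[0,0,0],[0,0,0],[0,0,0],[0,0,0],[0,0,0]],"delta_rot":[[0,0,0],[0,0,0],[0,0,0],[0,0,0],[0,0,0]],"fingers":[-1,-1,-1,-1,-1]}'
```

```text
clock: 6.25
position: [0.4637, 0.3955, 0.2495]
tool_rot: [-2.943, -0.003, 0.602]
force: [2.2, -0.7, -1.6]
grip_width: 0.0124
finger_force: 26.8
clock: 6.75
position: [0.4469, 0.4204, 0.2013]
tool_rot: [3.136, -0.002, 0.602]
force: [-3.9, -19.9, 44.8]
grip_width: 0.0119
finger_force: 31.7
clock: 7.25
position: [0.4469, 0.4202, 0.2016]
tool_rot: [3.141, -0.002, 0.601]
force: [-3.2, -7.3, 18.6]
grip_width: 0.012
finger_force: 29.1
```

```bash
python3 -m crank '{"linear":[[0,0,0],[0,0,0],[0,0,0],[0,0,0.1],[0,0,0.3]],"delta_rot":[[0,0,0],[0,0,0],[0,0,0],[0,0,0],[0,0,0]],"fingers":[-0.35,-0.35,-0.35,-0.35,-0.35]}'
python3 -m crank '{"linear":[[0,0,0.2],[0,-0.1,0.35],[0,-0.3,0.4],[0,-0.6,0.4],[0,-0.8,0.4]],"delta_rot":[[0,0,0],[0,0,0],[0,0,0],[0,0,0],[0,0,0]],"fingers":[-0.35,-0.35,-0.35,-0.35,-0.35]}'
python3 -m crank '{"linear":[[0,-0.2,0],[0,-0.4,0],[0,-0.6,0],[-0.05,-0.8,0],[-0.05,-0.96,0]],"delta_rot":[[0,0,0],[0,0,0],[0,0,0],[0,0,-0.3],[0,0,-0.5]],"fingers":[0.3,0.3,0.3,0.3,0.3]}'
python3 -m crank '{"linear":[[0,-0.2,0],[0,-0.4,0],[0,-0.6,-0.1],[-0.05,-0.8,-0.2],[-0.1,-0.96,-0.3]],"delta_rot":[[0,0,-0.2],[0,0,-0.4],[0,0,-0.6],[0,0,-0.64],[0,0,-0.64]],"fingers":[0.3,0.3,0.3,0.3,0.3]}'
python3 - <<'E'
from h import *
snap('wrist','w3',None,1.56);s=observe(); print(s['position'],s['tool_rot'],proj('w3',s['position']-[0,0,.2],True)*1.56)
snap('top','t3')
a=cv2.imread('pics/w3.png');b=cv2.resize(cv2.imread('pics/t3.png')[145:245,130:230],(300,300))
a=cv2.resize(a,(700,525)); c=np.zeros((525+0,800,3),np.uint8);c[:,:700]=a;
cv2.imwrite('pics/c3.png',a);cv2.imwrite('pics/c3b.png',b)
for p in ([.382,-.222,.038],[.391,-.308,.038],[.402,-.395,.038]): print(proj('w3',p,True)*700/512)
E
```

```text
clock: 7.75
position: [0.4454, 0.4192, 0.2728]
tool_rot: [3.141, 0.006, 0.602]
force: [1.2, 0.6, 1.0]
grip_width: 0.028
finger_force: 0.0
clock: 8.25
position: [0.446, 0.2452, 0.375]
tool_rot: [3.141, -0.001, 0.602]
force: [1.4, -0.2, 0.0]
grip_width: 0.0276
finger_force: 0.0
clock: 8.75
position: [0.4325, 0.0044, 0.375]
tool_rot: [3.141, -0.0, 0.333]
force: [1.4, 0.8, 0.7]
grip_width: 0.0555
finger_force: 0.0
clock: 9.25
position: [0.4114, -0.2252, 0.3052]
tool_rot: [3.141, -0.001, 0.004]
force: [1.8, -0.1, 0.0]
grip_width: 0.0555
finger_force: 0.0
[ 0.40742052 -0.23084837  0.30119491] [ 3.14113635e+00  4.45484305e-03 -1.67216066e-03] [407.12914218 262.21096714]
[346.8069936  238.71167195]
[432.06381467 230.69174157]
[512.58710252 221.88110514]
```

View pics/c3.png

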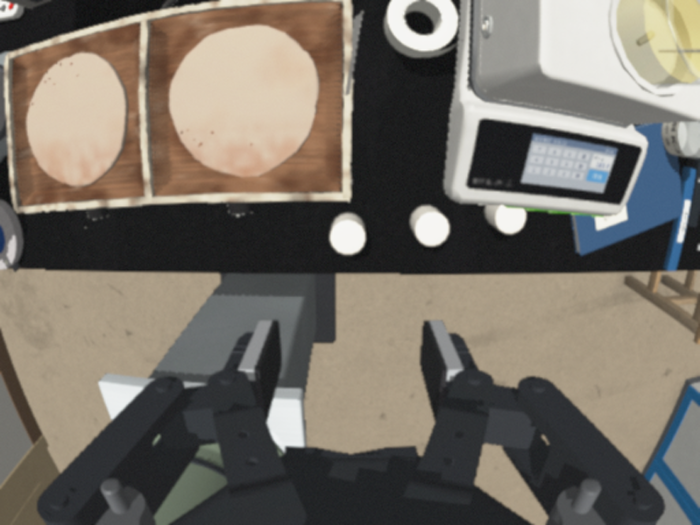

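View pics/c3b.png

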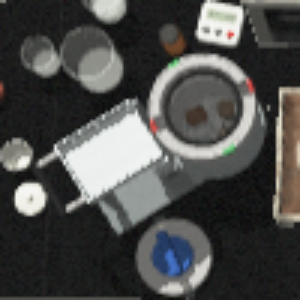

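Tray empty and down, lumps in the jar, and the three cylinders are within about 4 px of prediction: tops at (348,238), (432,229) and (509,219). Picking cylinder 1.

```bash
python3 -m crank '{"linear":[[-0.1,0.04,-0.2],[-0.1,0.04,-0.4],[-0.1,0.04,-0.6],[-0.1,0.04,-0.8],[-0.1,0.04,-0.9]],"delta_rot":[[0,0,0],[0,0,0],[0,0,0],[0,0,0],[0,0,0]],"fingers":[0.3,0.3,0.3,0.3,0.3]}'
python3 -m crank '{"linear":[[0,0,-0.1],[0,0,-0.2],[0,0,-0.2],[0,0,-0.2],[0,0,-0.2]],"delta_rot":[[0,0,0],[0,0,0],[0,0,0],[0,0,0],[0,0,0]],"fingers":[0.3,0.3,-0.6,-0.6,-0.6]}' 30
python3 -m crank '{"linear":[[0,0,0],[0,0,0],[0,0,0.1],[0,0,0.25],[0,0,0.45]],"delta_rot":[[0,0,0],[0,0,0],[0,0,0],[0,0,0],[0,0,0]],"fingers":[-0.6,-0.6,-0.6,-0.6,-0.6]}' 30
```

```text
clock: 9.85
position: [0.3859, -0.2125, 0.078]
tool_rot: [-3.14, 0.001, 0.005]
force: [0.5, -0.6, -0.1]
grip_width: 0.0554
finger_force: 0.0
clock: 10.35
position: [0.3873, -0.2136, 0.0318]
tool_rot: [3.141, -0.001, 0.004]
force: [-0.1, -0.2, -0.6]
grip_width: 0.0351
finger_force: 31.2
clock: 10.85
position: [0.3858, -0.2129, 0.1439]
tool_rot: [-3.14, 0.002, 0.005]
force: [0.9, -1.5, -0.2]
grip_width: 0.0349
finger_force: 31.2
```

```bash
python3 -m crank '{"linear":[[0.05,0.1,0.16],[0.12,0.28,0.3],[0.2,0.47,0.36],[0.28,0.66,0.38],[0.36,0.85,0.38]],"delta_rot":[[0,0,0],[0,0,0],[0,0,0],[0,0,0],[0,0,0]],"fingers":[-0.6,-0.6,-0.6,-0.6,-0.6]}'
python3 -m crank '{"linear":[[0.07,0.18,0],[0.14,0.36,0],[0.22,0.55,0],[0.29,0.74,0],[0.36,0.96,0]],"delta_rot":[[0,0,0],[0,0,0],[0,0,0],[0,0,0],[0,0,0]],"fingers":[-0.6,-0.6,-0.6,-0.6,-0.6]}'
python3 -m crank '{"linear":[[0,0,0],[0,0,0],[0,0,0],[0,0,0],[0,0,0]],"delta_rot":[[0,0,0],[0,0,0],[0,0,0],[0,0,0],[0,0,0]],"fingers":[-0.6,-0.6,-0.6,-0.6,-0.6]}'
```

```text
clock: 11.35
position: [0.4712, -0.0138, 0.2394]
tool_rot: [3.141, -0.003, 0.003]
force: [0.8, -0.8, -1.8]
grip_width: 0.0349
finger_force: 31.2
clock: 11.85
position: [0.558, 0.2168, 0.2381]
tool_rot: [3.141, -0.001, 0.004]
force: [0.5, -0.0, -1.4]
grip_width: 0.0349
finger_force: 31.2
clock: 12.35
position: [0.5577, 0.2141, 0.2379]
tool_rot: [3.141, -0.0, 0.003]
force: [-0.0, -0.2, -1.2]
grip_width: 0.0351
finger_force: 31.3
```

```bash
python3 -m crank '{"linear":[[0.036,0.106,0],[0.036,0.106,-0.15],[0.036,0.106,-0.3],[0.036,0.106,-0.42],[0.036,0.106,-0.42]],"delta_rot":[[0,0,0],[0,0,0],[0,0,0],[0,0,0],[0,0,0]],"fingers":[-0.6,-0.6,-0.6,-0.6,-0.6]}'
python3 -m crank '{"linear":[[0,0,0],[0,0,0],[0,0,0],[0,0,0.1],[0,0,0.3]],"delta_rot":[[0,0,0],[0,0,0],[0,0,0],[0,0,0],[0,0,0]],"fingers":[0.08,0.08,0.08,0.08,0.08]}'
python3 -m crank '{"linear":[[0,0,0.2],[-0.05,-0.15,0.2],[-0.12,-0.35,0.2],[-0.2,-0.55,0.2],[-0.28,-0.74,0.2]],"delta_rot":[[0,0,0],[0,0,0],[0,0,0],[0,0,0],[0,0,0]],"fingers":[0.3,0.3,0.3,0.3,0.3]}'
python3 -m crank '{"linear":[[-0.09,-0.18,0],[-0.18,-0.36,0],[-0.26,-0.55,0],[-0.34,-0.74,0],[-0.42,-0.92,0]],"delta_rot":[[0,0,0],[0,0,0],[0,0,0],[0,0,0],[0,0,0]],"fingers":[0.3,0.3,0.3,0.3,0.3]}'
python3 - <<'E'
from h import *
snap('wrist','w4',None,1.37);s=observe(); print(s['position'],s['tool_rot'])
for p in ([.391,-.308,.038],[.402,-.395,.038]): print(proj('w4',p,True)*1.37)
E
```

```text
clock: 12.85
position: [0.5649, 0.2402, 0.1293]
tool_rot: [3.139, 0.005, 0.004]
force: [-0.7, -0.8, 0.3]
grip_width: 0.0355
finger_force: 31.3
clock: 13.35
position: [0.5654, 0.241, 0.2069]
tool_rot: [3.14, 0.004, 0.005]
force: [0.5, -0.1, 0.5]
grip_width: 0.0464
finger_force: 0.0
clock: 13.85
position: [0.499, 0.0627, 0.2587]
tool_rot: [3.141, -0.002, 0.004]
force: [1.4, -0.7, 0.5]
grip_width: 0.0557
finger_force: 0.0
clock: 14.35
position: [0.3952, -0.1646, 0.2589]
tool_rot: [3.141, -0.002, 0.005]
force: [1.6, -0.7, 0.3]
grip_width: 0.0557
finger_force: 0.0
[ 0.39164354 -0.17136059  0.25858743] [ 3.13844501e+00 -1.38489440e-04 -2.39083486e-03]
[506.61286478 228.17890188]
[586.12711314 219.64880516]
```

View pics/w4.png

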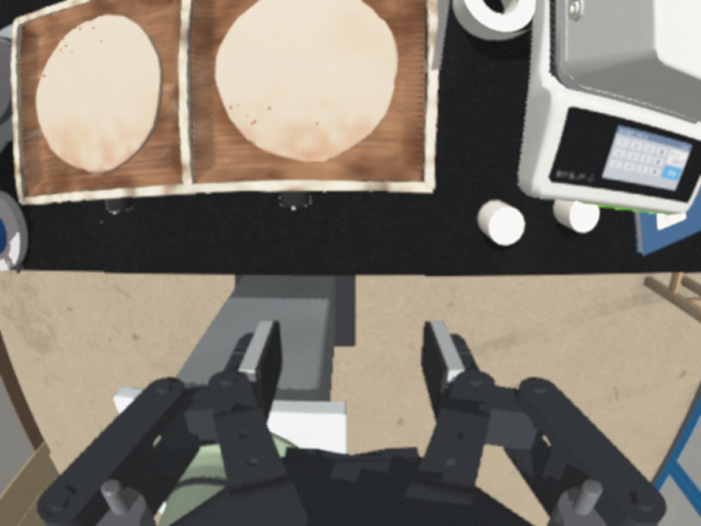

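Cylinder 2's top at (506,228) is as predicted. Cylinder 3's top is at (583,216), right in front of the titrator's edge (row ~200). Picking cylinder 2.

```bash
python3 -m crank '{"linear":[[0,-0.2,0],[0,-0.4,-0.1],[0,-0.546,-0.25],[0,-0.546,-0.4],[0,-0.546,-0.55]],"delta_rot":[[0,0,0],[0,0,0],[0,0,0],[0,0,0],[0,0,0]],"fingers":[0.3,0.3,0.3,0.3,0.3]}'
python3 -m crank '{"linear":[[0,0,-0.15],[0,0,-0.3],[0,0,-0.37],[0,0,-0.37],[0,0,-0.37]],"delta_rot":[[0,0,0],[0,0,0],[0,0,0],[0,0,0],[0,0,0]],"fingers":[0.3,0.3,0.3,0.3,-0.6]}' 30
python3 -m crank '{"linear":[[0,0,0],[0,0,0],[0,0,0],[0,0,0.15],[0,0,0.35]],"delta_rot":[[0,0,0],[0,0,0],[0,0,0],[0,0,0],[0,0,0]],"fingers":[-0.6,-0.6,-0.6,-0.6,-0.6]}' 30
python3 - <<'E'
from h import *
print(at('w4',583/1.37,216/1.37,.038,True))
for z in (.0,.04,.08): print(at('w4',545/1.37,195/1.37,z,True),at('w4',640/1.37,208/1.37,z,True))
E
```

```text
clock: 14.9
position: [0.3959, -0.301, 0.1193]
tool_rot: [3.141, -0.002, 0.002]
force: [0.8, -0.7, -0.7]
grip_width: 0.0554
finger_force: 0.0
clock: 15.4
position: [0.3966, -0.2998, 0.0287]
tool_rot: [3.141, -0.001, 0.004]
force: [0.7, -1.1, 1.7]
grip_width: 0.042
finger_force: 0.7
clock: 15.9
position: [0.3952, -0.2987, 0.1157]
tool_rot: [-3.14, 0.002, 0.005]
force: [1.3, -0.7, -0.5]
grip_width: 0.0348
finger_force: 30.6
[ 0.40548688 -0.39058981  0.038     ]
[ 0.41806487 -0.36426988  0.        ] [ 0.41110203 -0.49809759  0.        ]
[ 0.42401684 -0.34346257  0.04      ] [ 0.41777904 -0.46335473  0.04      ]
[ 0.4299688  -0.32265527  0.08      ] [ 0.42445605 -0.42861187  0.08      ]
```

```bash
python3 -m crank '{"linear":[[0,0.04,0.18],[0.05,0.16,0.32],[0.1,0.32,0.44],[0.16,0.5,0.5],[0.22,0.69,0.5]],"delta_rot":[[0,0,0],[0,0,0],[0,0,0],[0,0,0],[0,0,0]],"fingers":[-0.6,-0.6,-0.6,-0.6,-0.6]}'
python3 -m crank '{"linear":[[0.06,0.18,0],[0.12,0.36,0],[0.18,0.55,0],[0.24,0.74,0],[0.3,0.92,0]],"delta_rot":[[0,0,0],[0,0,0],[0,0,0],[0,0,0],[0,0,0]],"fingers":[-0.6,-0.6,-0.6,-0.6,-0.6]}'
python3 -m crank '{"linear":[[0.05,0.18,0],[0.1,0.36,0],[0.15,0.5,0],[0.15,0.53,0],[0.15,0.53,0]],"delta_rot":[[0,0,0],[0,0,0],[0,0,0],[0,0,0],[0,0,0]],"fingers":[-0.6,-0.6,-0.6,-0.6,-0.6]}'
```

```text
clock: 16.4
position: [0.4518, -0.1268, 0.2435]
tool_rot: [3.14, -0.005, 0.003]
force: [1.5, -0.0, -2.3]
grip_width: 0.0348
finger_force: 30.6
clock: 16.9
position: [0.5259, 0.1043, 0.2413]
tool_rot: [3.142, -0.002, 0.005]
force: [0.8, 0.3, -1.5]
grip_width: 0.0351
finger_force: 30.6
clock: 17.4
position: [0.5627, 0.2359, 0.2406]
tool_rot: [-3.141, -0.0, 0.006]
force: [-0.8, 0.4, -0.8]
grip_width: 0.0351
finger_force: 30.6
```

```bash
python3 -m crank '{"linear":[[0.05,0.02,-0.1],[0.05,0.02,-0.25],[0.05,0.02,-0.36],[0.05,0.02,-0.36],[0.05,0.02,-0.36]],"delta_rot":[[0,0,0],[0,0,0],[0,0,0],[0,0,0],[0,0,0]],"fingers":[-0.6,-0.6,-0.6,-0.6,-0.6]}'
python3 -m crank '{"linear":[[0,0,0],[0,0,0],[0,0,0],[0,0,0.1],[0,0,0.3]],"delta_rot":[[0,0,0],[0,0,0],[0,0,0],[0,0,0],[0,0,0]],"fingers":[0.08,0.08,0.08,0.08,0.08]}'
python3 -m crank '{"linear":[[-0.03,0,0.2],[-0.08,-0.15,0.3],[-0.15,-0.34,0.4],[-0.23,-0.53,0.4],[-0.3,-0.71,0.4]],"delta_rot":[[0,0,0],[0,0,0],[0,0,0],[0,0,0],[0,0,0]],"fingers":[0.3,0.3,0.3,0.3,0.3]}'
python3 -m crank '{"linear":[[-0.09,-0.18,0],[-0.18,-0.36,0],[-0.26,-0.54,0],[-0.34,-0.73,0],[-0.42,-0.91,0]],"delta_rot":[[0,0,0],[0,0,0],[0,0,0],[0,0,0],[0,0,0]],"fingers":[0.3,0.3,0.3,0.3,0.3]}'
python3 -m crank '{"linear":[[0,-0.18,0],[0,-0.36,0],[0,-0.5,0],[0,-0.5,0],[0,-0.5,0]],"delta_rot":[[0,0,0],[0,0,0],[0,0,0],[0,0,0],[0,0,0]],"fingers":[0.3,0.3,0.3,0.3,0.3]}'
python3 - <<'E'
from h import *
snap('wrist','w5',None,1.37);s=observe(); print(s['position'],s['tool_rot'])
for p in ([.405,-.391,.038],): print(proj('w5',p,True)*1.37)
snap('top','t5',(130,145,230,245),3)
cv2.imwrite('pics/c5.png',np.hstack([cv2.imread('pics/w5.png')[0:300,230:700],cv2.imread('pics/t5.png')]))
E
```

```text
clock: 17.9
position: [0.576, 0.2386, 0.1514]
tool_rot: [3.141, -0.001, 0.003]
force: [-0.2, 1.0, -0.1]
grip_width: 0.035
finger_force: 30.6
clock: 18.4
position: [0.5743, 0.239, 0.2236]
tool_rot: [3.14, 0.005, 0.005]
force: [-0.1, -1.0, 0.4]
grip_width: 0.0461
finger_force: 0.0
clock: 18.9
position: [0.502, 0.0661, 0.3264]
tool_rot: [-3.142, -0.002, 0.005]
force: [0.9, -0.8, -0.3]
grip_width: 0.0557
finger_force: 0.0
clock: 19.4
position: [0.3969, -0.1609, 0.3259]
tool_rot: [3.141, -0.002, 0.005]
force: [1.3, -0.4, -0.2]
grip_width: 0.0556
finger_force: 0.0
clock: 19.9
position: [0.3979, -0.2845, 0.3252]
tool_rot: [-3.141, -0.0, 0.003]
force: [0.3, 0.2, 0.3]
grip_width: 0.0553
finger_force: 0.0
[ 0.39813934 -0.28380226  0.32534386] [-3.14148098e+00 -4.07321048e-04  4.80186354e-03]
[452.83327702 201.04352739]
```

View pics/c5.png

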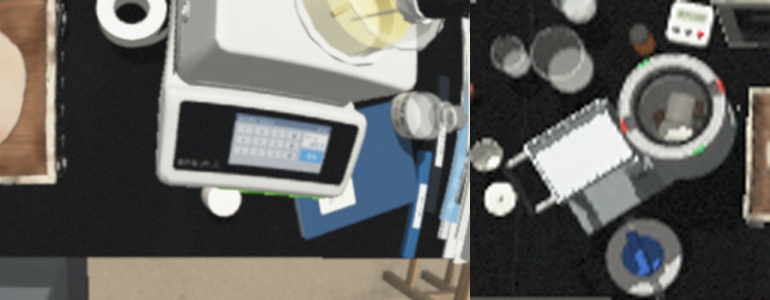

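Cylinder 3 is at (451,202) in full-frame terms, as expected, close under the titrator's edge. The tray is down and two cylinders are in the jar. I'll pick this one with the tool tilted away from the titrator.

```bash
python3 -m crank '{"linear":[[-0.04,-0.1,-0.15],[-0.08,-0.2,-0.33],[-0.12,-0.3,-0.5],[-0.16,-0.4,-0.66],[-0.176,-0.43,-0.8]],"delta_rot":[[0,-0.24,0],[0,-0.48,0],[0,-0.7,0],[0,-0.955,0],[0,-0.955,0]],"fingers":[0.3,0.3,0.3,0.3,0.3]}'
python3 -m crank '{"linear":[[0,0,-0.04],[0,0,-0.044],[0,0,-0.044],[0,0,-0.044],[0,0,-0.044]],"delta_rot":[[0,0,0],[0,0,0],[0,0,0],[0,0,0],[0,0,0]],"fingers":[0.3,0.3,0.3,0.3,0.3]}'
python3 -c "
from h import *
snap('wrist','w6',None,1.37);s=observe(); print(s['position'],s['tool_rot']);print(proj('w6',[.404,-.390,.038],True)*1.37)"
```

```text
clock: 20.5
position: [0.3679, -0.3687, 0.1708]
tool_rot: [-3.136, -0.465, 0.014]
force: [1.5, -0.2, -1.3]
grip_width: 0.0558
finger_force: 0.0
clock: 21.0
position: [0.3687, -0.3682, 0.1606]
tool_rot: [-3.136, -0.462, 0.015]
force: [-0.6, 0.6, 0.6]
grip_width: 0.0556
finger_force: 0.0
[ 0.36853816 -0.36828809  0.16040669] [-3.13522959 -0.46215931  0.01457247]
[385.61072291 287.52684079]
```

View pics/w6.png

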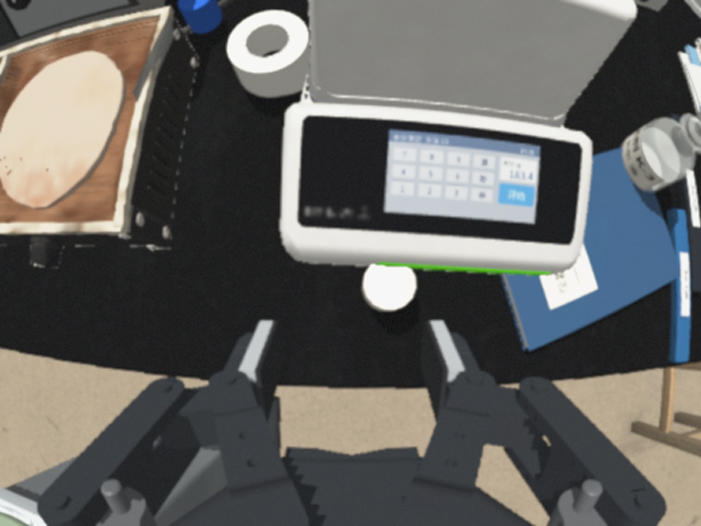

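```bash
python3 -m crank '{"linear":[[-0.094,-0.096,-0.06],[-0.02,-0.096,-0.21],[0.06,-0.096,-0.37],[0.138,-0.096,-0.53],[0.138,-0.096,-0.53]],"delta_rot":[[0,0,-0.02],[0,0,-0.02],[0,0,-0.02],[0,0,-0.02],[0,0,-0.02]],"fingers":[0.3,0.3,0.3,0.3,0.3]}'
python3 -m crank '{"linear":[[0,0,0],[0,0,0],[0,0,0],[0,0,0],[0,0,0]],"delta_rot":[[0,0,0],[0,0,0],[0,0,0],[0,0,0],[0,0,0]],"fingers":[0.3,-0.6,-0.6,-0.6,-0.6]}' 30
python3 -m crank '{"linear":[[0,0,0],[-0.06,0,0.12],[-0.14,0,0.28],[-0.2,0,0.4],[-0.2,0.1,0.56]],"delta_rot":[[0,0,0],[0,0,0],[0,0,0],[0,0,0],[0,0,0]],"fingers":[-0.6,-0.6,-0.6,-0.6,-0.6]}'
```

```text
clock: 21.55
position: [0.3983, -0.3961, 0.0452]
tool_rot: [-3.123, -0.463, 0.001]
force: [1.3, 0.7, -0.0]
grip_width: 0.0554
finger_force: 0.0
clock: 22.05
position: [0.3975, -0.3962, 0.0461]
tool_rot: [-3.122, -0.464, -0.0]
force: [-3.3, 1.8, 9.1]
grip_width: 0.0341
finger_force: 30.8
clock: 22.55
position: [0.3452, -0.3727, 0.1861]
tool_rot: [-3.122, -0.462, -0.005]
force: [1.7, 0.3, -0.1]
grip_width: 0.0339
finger_force: 30.4
```

```bash
python3 -m crank '{"linear":[[0.0,0.1,0.15],[0.02,0.28,0.25],[0.06,0.46,0.36],[0.1,0.65,0.4],[0.15,0.83,0.4]],"delta_rot":[[0,0.2,0],[0,0.4,0],[0,0.6,0],[0,0.8,0],[0,0.89,0]],"fingers":[-0.6,-0.6,-0.6,-0.6,-0.6]}'
python3 -m crank '{"linear":[[0.06,0.18,0],[0.13,0.36,0],[0.2,0.53,0],[0.27,0.71,0],[0.34,0.88,0]],"delta_rot":[[0,0,0],[0,0,0],[0,0,0],[0,0,0],[0,0,0]],"fingers":[-0.6,-0.6,-0.6,-0.6,-0.6]}'
python3 -m crank '{"linear":[[0.06,0.17,0],[0.12,0.33,0],[0.18,0.5,0],[0.22,0.6,0],[0.22,0.6,0]],"delta_rot":[[0,0,0],[0,0,0],[0,0,0],[0,0,0],[0,0,0]],"fingers":[-0.6,-0.6,-0.6,-0.6,-0.6]}'
python3 -c "
from h import *
snap('wrist','w7',None,1.37);s=observe(); print(s['position'],s['tool_rot'])"
```

```text
clock: 23.05
position: [0.369, -0.2515, 0.2556]
tool_rot: [-3.102, -0.085, 0.005]
force: [1.0, 0.3, -2.2]
grip_width: 0.0342
finger_force: 30.4
clock: 23.55
position: [0.4549, -0.0296, 0.2547]
tool_rot: [-3.1, -0.088, 0.007]
force: [1.4, -1.0, -1.7]
grip_width: 0.0341
finger_force: 30.4
clock: 24.05
position: [0.5104, 0.1222, 0.2543]
tool_rot: [-3.099, -0.088, 0.011]
force: [0.5, -0.2, -2.2]
grip_width: 0.0336
finger_force: 30.4
[0.50978369 0.11988625 0.25414555] [-3.09965951 -0.08714304  0.00954825]
```

View pics/w7.png

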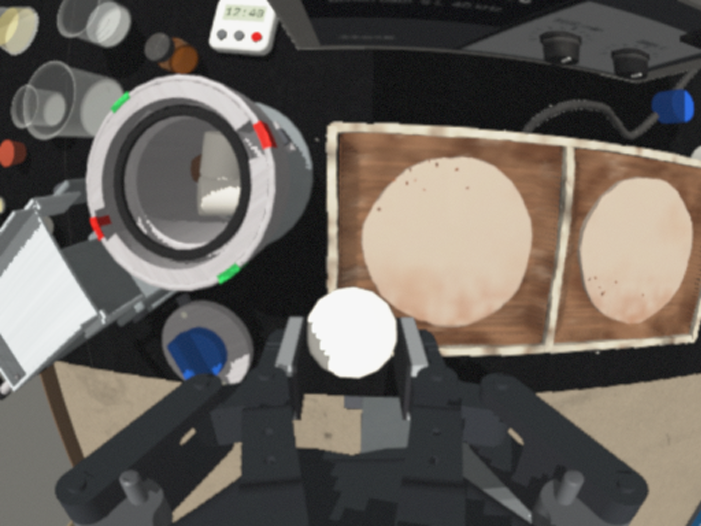

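The cylinder is held by its end at (352,332), and one white cylinder shows standing in the jar at (220,170) with room beside it. I'll release this one over the free side.

```bash
python3 -m crank '{"linear":[[0.07,0.17,0],[0.14,0.34,0],[0.2,0.5,0],[0.2,0.5,0],[0.2,0.5,0]],"delta_rot":[[-0.08,0.166,0],[-0.08,0.166,0],[-0.08,0.166,0],[-0.08,0.166,0],[-0.08,0.166,0]],"fingers":[-0.6,-0.6,-0.6,-0.6,-0.6]}'
python3 -m crank '{"linear":[[0,0,-0.12],[0,0,-0.24],[0,0,-0.3],[0,0,-0.3],[0,0,-0.3]],"delta_rot":[[0,0,0],[0,0,0],[0,0,0],[0,0,0],[0,0,0]],"fingers":[-0.6,-0.6,-0.6,-0.6,-0.6]}'
python3 -m crank '{"linear":[[0,0,0],[0,0,0],[0,0,0],[0,0,0.15],[0,0,0.3]],"delta_rot":[[0,0,0],[0,0,0],[0,0,0],[0,0,0],[0,0,0]],"fingers":[0.1,0.1,0.1,0.1,0.1]}'
python3 -m crank '{"linear":[[-0.15,0,0.15],[-0.25,0,0.3],[-0.35,0,0.35],[-0.45,0,0.35],[-0.5,0,0.35]],"delta_rot":[[0,0,0],[0,0,0],[0,0,0],[0,0,0],[0,0,0]],"fingers":[0.1,0.1,0.1,0.1,0.1]}'
python3 -c "
from h import *
snap('wrist','w8',None,1.37);s=observe(); print(s['position'],s['tool_rot'])"
```

```text
clock: 24.6
position: [0.5598, 0.2429, 0.2539]
tool_rot: [-3.141, 0.001, 0.009]
force: [-0.8, 0.3, -1.0]
grip_width: 0.0338
finger_force: 30.4
clock: 25.1
position: [0.5602, 0.2424, 0.1802]
tool_rot: [-3.141, -0.0, 0.008]
force: [0.2, 0.3, -0.2]
grip_width: 0.0338
finger_force: 30.5
clock: 25.6
position: [0.5594, 0.2436, 0.2549]
tool_rot: [-3.141, 0.002, 0.009]
force: [-0.2, 0.2, 0.4]
grip_width: 0.047
finger_force: 0.0
clock: 26.1
position: [0.4333, 0.244, 0.3426]
tool_rot: [-3.139, -0.001, 0.01]
force: [0.9, 0.8, -0.2]
grip_width: 0.0469
finger_force: 0.0
[0.4324688  0.24408013 0.34231447] [-3.13951893e+00  9.07902456e-05  1.06970952e-02]
```

View pics/w8.png

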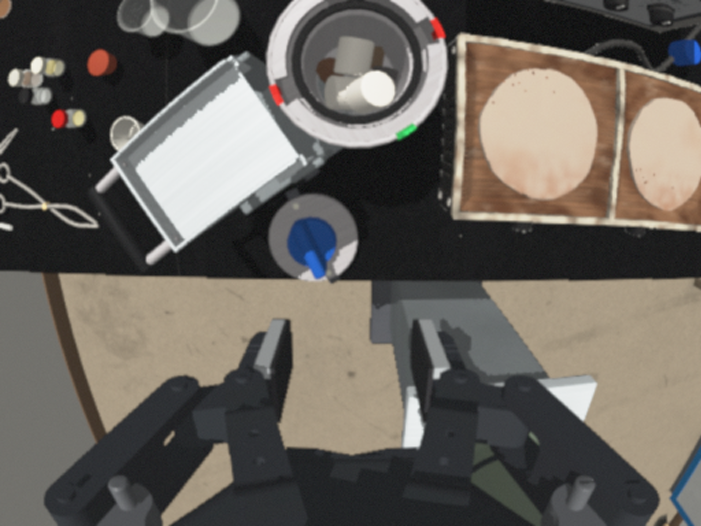

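```bash
python3 -c "
from h import *
im=np.load('pics/w8.npz')['image'][:,:,::-1]
a=cv2.resize(im[130:215,185:275],(400,378),interpolation=cv2.INTER_CUBIC)
b=cv2.resize(im[0:85,190:280+50],(0,0),fx=2.85,fy=4.447) if 0 else cv2.resize(im[0:110,190:330],(400,314),interpolation=cv2.INTER_CUBIC)
c=np.zeros((378,800,3),np.uint8);c[:,:400]=a;c[:314,400:]=b
cv2.imwrite('pics/c8.png',c)
d=np.load('pics/w8.npz');print(d['xyz'],d['o'])
for p in ([.381,.286,.016],[.381,.286,.066]):
  q=proj('w8',p,True); print((q-[185,130])*4.444)
"
```

```text
[0.51356785 0.24421398 0.46772221] [ 2.82441653  0.00296063 -1.5601931 ]
[199.61351587 213.67121054]
[186.0309465  257.39352707]
```

View pics/c8.png

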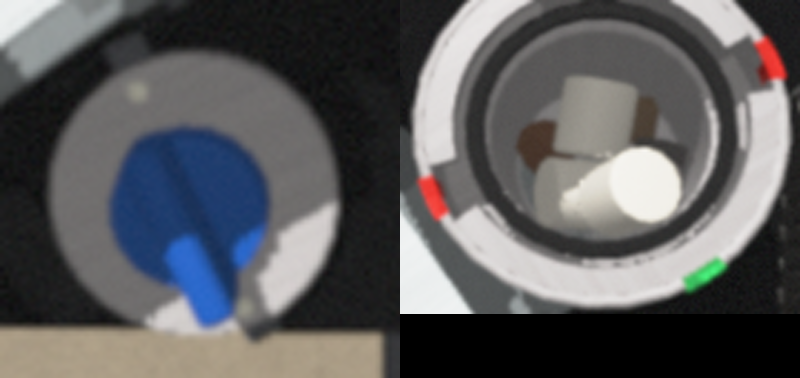

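Crop: the lid's disc is centred at ~(194,191) with lugs at (125,50) and (258,322). In the jar, three cylinders lie low (the end-face size implies they are well below the seal).

```bash
python3 -c "
from h import *
f=lambda x,y,z: at('w8',185+x/4.444,130+y/4.444,z,True)
print('disc',f(194,191,.016))
a,b=f(125,50,.006),f(258,325,.006);print('lugs',a,b,(a+b)/2,np.linalg.norm(a-b),np.arctan2(*(a-b)[1::-1]))
# bar top face ends: far end and near end
a,b=f(163,138,.066),f(222,290,.066);print('bar dark side?',a,b,np.linalg.norm(a-b),np.arctan2(*(a-b)[1::-1]))
g=lambda x,y,z: at('w8',190+(x-400)/2.857,y/2.857,z,True)
print('reds',g(433,198,.152),g(770,60,.152),(g(433,198,.152)+g(770,60,.152))/2)
print(proj('w8',[.567,.2405,.143],True),'seal px',190+(605-400)/2.857,125/2.857)
s=observe();print(s['position'],s['tool_rot'],s['qpos'])
"
```

```text
disc [0.38938188 0.28788213 0.016     ]
lugs [0.43849211 0.3128983  0.006     ] [0.33483383 0.26572055 0.006     ] [0.38666297 0.28930942 0.006     ] 0.11388932165531228 0.42710989481176737
bar dark side? [0.4202809  0.29257436 0.066     ] [0.3700332  0.27453518 0.066     ] 0.05338767357974849 0.3446745214469872
reds [0.54009512 0.30286489 0.152     ] [0.59544392 0.17946949 0.152     ] [0.56776952 0.24116719 0.152     ]
[261.20737417  45.03870002] seal px 261.75358767938394 43.752187609380464
[0.4324688  0.24408013 0.34231447] [-3.13951893e+00  9.07902456e-05  1.06970952e-02] [-0.67607134  0.21751869  0.0529638   1.80834954 -0.01467072  1.11494243
 -2.17800757]
```

Lid at about (0.388, 0.2885), bar angle ≈0.42 rad. The jar measurement is confirmed: (0.5675, 0.241), x axis 0.597. Hovering over the lid to refine.

```bash
python3 -m crank '{"linear":[[-0.09,0.09,-0.1],[-0.18,0.18,-0.25],[-0.18,0.18,-0.4],[-0.18,0.18,-0.5],[-0.18,0.18,-0.5]],"delta_rot":[[0,0,0.25],[0,0,0.5],[0,0,0.75],[0,0,0.78],[0,0,0.78]],"fingers":[0.2,0.2,0.2,0.2,0.2]}'
python3 -m crank '{"linear":[[0,0,0],[0,0,0],[0,0,0],[0,0,0],[0,0,0]],"delta_rot":[[0,0,0],[0,0,0],[0,0,0],[0,0,0],[0,0,0]],"fingers":[-0.05,-0.05,-0.05,-0.05,-0.05]}'
python3 -c "
from h import *
snap('wrist','w9');s=observe(); print(s['position'],s['tool_rot'])
q=proj('w9',[.388,.2885,.03],True); print(q)
im=np.load('pics/w9.npz')['image'][:,:,::-1]; x0,y0=int(q[0]-64),int(q[1]-48); x0=max(0,min(x0,512-128));y0=max(0,min(y0,384-96)); print(x0,y0)
cv2.imwrite('pics/c9.png',cv2.resize(im[y0:y0+96,x0:x0+128],(768,576),interpolation=cv2.INTER_CUBIC))
"
```

```text
clock: 26.65
position: [0.3892, 0.2879, 0.2139]
tool_rot: [3.141, 0.005, 0.418]
force: [0.2, -0.4, -0.2]
grip_width: 0.051
finger_force: 0.0
clock: 27.15
position: [0.39, 0.2889, 0.2172]
tool_rot: [-3.14, -0.001, 0.418]
force: [-0.8, 0.2, 0.4]
grip_width: 0.0408
finger_force: 0.0
[0.38990781 0.28892783 0.21707069] [-3.14008391e+00 -3.35787493e-04  4.17669031e-01]
[256.07063007 169.96647436]
192 121
```

View pics/c9.png

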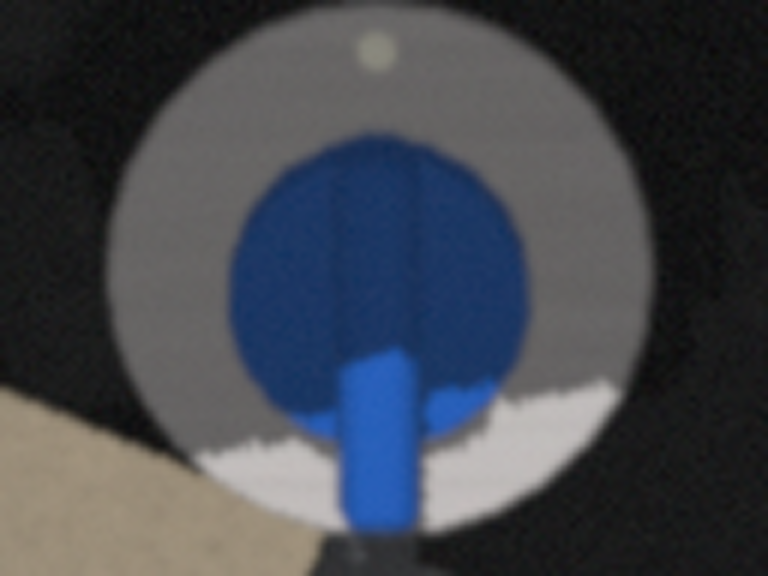

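The bar is vertical in the picture, so the yaw is right: disc edges 107 to 655 and 3 to 535, hub 230 to 528 and 132 to 448, bar columns 336 to 418.

```bash
python3 -c "
from h import *
f=lambda x,y,z: at('w9',192+x/6,121+y/6,z,True)
R_=lambda p:np.round(p,4)
print('disc',R_((f(107,269,.016)+f(655,269,.016)+f(381,3,.016)+f(381,535,.016))/4), np.linalg.norm(f(107,269,.016)-f(655,269,.016)),np.linalg.norm(f(381,3,.016)-f(381,535,.016)))
print('hub',R_((f(230,290,.034)+f(528,290,.034)+f(379,132,.034)+f(379,448,.034))/4),np.linalg.norm(f(379,132,.034)-f(379,448,.034)))
a,b=f(377,145,.066),f(378,533,.066);print('bar',a,b,np.linalg.norm(a-b),np.arctan2(*(a-b)[1::-1]))
"
```

```text
disc [0.388  0.2893 0.016 ] 0.10398653890834945 0.1042187299238367
hub [0.3889 0.29   0.034 ] 0.05850761980081081
bar [0.41831701 0.30309403 0.066     ] [0.35849983 0.27645316 0.066     ] 0.06548153251476267 0.4189982838679248
```

```bash
python3 -m crank '{"linear":[[-0.007,0.003,-0.18],[-0.007,0.003,-0.36],[-0.007,0.003,-0.54],[-0.007,0.003,-0.64],[-0.007,0.003,-0.64]],"delta_rot":[[0,0,0],[0,0,0],[0,0,0],[0,0,0],[0,0,0]],"fingers":[-0.05,-0.05,-0.05,-0.05,-0.05]}'
python3 -m crank '{"linear":[[0,0,0],[0,0,0],[0,0,0],[0,0,0],[0,0,0]],"delta_rot":[[0,0,0],[0,0,0],[0,0,0],[0,0,0],[0,0,0]],"fingers":[-0.05,-1,-1,-1,-1]}' 80
python3 -m crank '{"linear":[[0,0,0],[0,0,0.05],[0,0,0.2],[0,0,0.4],[0,0,0.6]],"delta_rot":[[0,0,0],[0,0,0],[0,0,0],[0,0,0],[0,0,0]],"fingers":[-1,-1,-1,-1,-1]}'
```

```text
clock: 27.7
position: [0.3867, 0.2886, 0.0541]
tool_rot: [3.141, 0.005, 0.418]
force: [0.6, 0.3, 1.3]
grip_width: 0.0405
finger_force: 0.0
clock: 28.2
position: [0.3888, 0.2902, 0.0584]
tool_rot: [-3.139, -0.002, 0.418]
force: [-2.0, -1.4, 15.4]
grip_width: 0.0124
finger_force: 78.5
clock: 28.7
position: [0.3876, 0.2891, 0.2096]
tool_rot: [-3.14, 0.0, 0.418]
force: [1.3, 2.2, -1.9]
grip_width: 0.0125
finger_force: 78.5
```

```bash
python3 -m crank '{"linear":[[0,0,0.15],[0,0,0.3],[0,0,0.38],[0,0,0.38],[0,0,0.38]],"delta_rot":[[0,0,0.25],[0,0,0.5],[0,0,0.75],[0,0,1],[0,0,1]],"fingers":[-1,-1,-1,-1,-1]}'
python3 -m crank '{"linear":[[0.15,-0.04,0],[0.3,-0.08,0],[0.45,-0.12,0],[0.6,-0.16,0],[0.71,-0.19,0]],"delta_rot":[[0,0,0.25],[0,0,0.5],[0,0,0.75],[0,0,1],[0,0,1]],"fingers":[-1,-1,-1,-1,-1]}'
python3 -m crank '{"linear":[[0,0,0],[0,0,0],[0,0,0],[0,0,0],[0,0,0]],"delta_rot":[[0,0,0.25],[0,0,0.5],[0,0,0.75],[0,0,1],[0,0,1]],"fingers":[-1,-1,-1,-1,-1]}'
python3 -m crank '{"linear":[[0,0,0],[0,0,0],[0,0,0],[0,0,0],[0,0,0]],"delta_rot":[[0,0,0],[0,0,0],[0,0,0],[0,0,0],[0,0,0]],"fingers":[-1,-1,-1,-1,-1]}'
```

```text
clock: 29.2
position: [0.3879, 0.2893, 0.3033]
tool_rot: [-3.141, -0.002, 0.944]
force: [1.0, 0.1, -2.8]
grip_width: 0.0122
finger_force: 78.6
clock: 29.7
position: [0.5672, 0.2405, 0.3015]
tool_rot: [-3.14, 0.001, 1.464]
force: [-1.0, -0.4, -3.4]
grip_width: 0.0126
finger_force: 78.9
clock: 30.2
position: [0.5652, 0.2417, 0.3017]
tool_rot: [-3.139, 0.0, 1.987]
force: [-0.2, -0.3, -2.8]
grip_width: 0.0123
finger_force: 79.0
clock: 30.7
position: [0.5655, 0.2422, 0.3017]
tool_rot: [-3.14, 0.0, 1.988]
force: [-0.4, -0.3, -3.1]
grip_width: 0.0126
finger_force: 79.0
```

```bash
python3 -m crank '{"linear":[[0.004,-0.005,-0.15],[0.004,-0.005,-0.3],[0.004,-0.005,-0.34],[0.004,-0.005,-0.34],[0.004,-0.005,-0.34]],"delta_rot":[[0,0,0.01],[0,0,0.01],[0,0,0.01],[0,0,0.01],[0,0,0.01]],"fingers":[-1,-1,-1,-1,-1]}'
python3 -m crank '{"linear":[[0,0,-0.01],[0,0,-0.02],[0,0,-0.03],[0,0,-0.04],[0,0,-0.04]],"delta_rot":[[0,0,0],[0,0,0],[0,0,0],[0,0,0],[0,0,0]],"fingers":[-1,-1,-1,-1,-1]}'
python3 -m crank '{"linear":[[0,0,-0.01],[0,0,-0.02],[0,0,-0.02],[0,0,-0.02],[0,0,-0.02]],"delta_rot":[[0,0,0],[0,0,0],[0,0,0],[0,0,0],[0,0,0]],"fingers":[-1,-1,-1,-1,-1]}'
python3 -c "
from h import *
print(observe()['moment'])"
```

```text
clock: 31.2
position: [0.5672, 0.2413, 0.2183]
tool_rot: [3.141, 0.0, 1.994]
force: [0.7, 0.4, -2.9]
grip_width: 0.0127
finger_force: 79.0
clock: 31.7
position: [0.5673, 0.2421, 0.2085]
tool_rot: [3.139, -0.0, 1.994]
force: [-2.2, 2.5, 15.9]
grip_width: 0.0126
finger_force: 82.2
clock: 32.2
position: [0.567, 0.2418, 0.202]
tool_rot: [3.141, -0.001, 1.994]
force: [3.5, 5.4, -0.8]
grip_width: 0.0128
finger_force: 79.7
[ 1.34595876 -0.63399735  0.07278111]
```

```bash
python3 -m crank '{"linear":[[0.003,0.004,-0.01],[0.003,0.004,-0.02],[0.003,0.004,-0.03],[0.003,0.004,-0.03],[0.003,0.004,-0.03]],"delta_rot":[[0,0,0],[0,0,0],[0,0,0],[0,0,0],[0,0,0]],"fingers":[-1,-1,-1,-1,-1]}'
python3 -c "
from h import *
print(observe()['moment'])"
```

```text
clock: 32.7
position: [0.5675, 0.2418, 0.1946]
tool_rot: [-3.141, 0.0, 1.994]
force: [-1.8, -0.6, 8.8]
grip_width: 0.0125
finger_force: 81.3
[0.15523019 0.32320966 0.00462393]
```

```bash
python3 -m crank '{"linear":[[0,0,-0.01],[0,0,-0.018],[0,0,-0.018],[0,0,-0.018],[0,0,-0.018]],"delta_rot":[[0,0,0],[0,0,0],[0,0,0],[0,0,0],[0,0,0]],"fingers":[-1,-1,-1,-1,-1]}'
python3 -c "
from h import *
print(observe()['moment'])"
```

```text
clock: 33.2
position: [0.5676, 0.2419, 0.1904]
tool_rot: [-3.141, 0.0, 1.993]
force: [-4.4, -1.5, 15.6]
grip_width: 0.0128
finger_force: 82.0
[-0.0167006   0.81899688 -0.01753301]
```

```bash
python3 -m crank '{"linear":[[-0.002,-0.001,0],[-0.002,-0.001,0],[-0.002,-0.001,0],[-0.002,-0.001,0],[-0.002,-0.001,0]],"delta_rot":[[0,0,-0.15],[0,0,-0.3],[0,0,-0.45],[0,0,-0.6],[0,0,-0.6]],"fingers":[-1,-1,-1,-1,-1]}'
python3 -c "
from h import *
print(observe()['moment'])"
```

```text
clock: 33.7
position: [0.5676, 0.2422, 0.1908]
tool_rot: [3.14, -0.001, 1.677]
force: [0.3, 1.4, 14.3]
grip_width: 0.0129
finger_force: 82.0
[0.39997498 0.01766014 0.00063839]
```

```bash
python3 -m crank '{"linear":[[0,0,0],[0,0,0],[0,0,0],[0,0,0],[0,0,0]],"delta_rot":[[0,0,-0.2],[0,0,-0.4],[0,0,-0.6],[0,0,-0.8],[0,0,-1]],"fingers":[-1,-1,-1,-1,-1]}'
python3 -m crank '{"linear":[[0,0,0],[0,0,0],[0,0,0],[0,0,0],[0,0,0]],"delta_rot":[[0,0,-0.2],[0,0,-0.4],[0,0,-0.6],[0,0,-0.8],[0,0,-0.95]],"fingers":[-1,-1,-1,-1,-1]}'
python3 -c "
from h import *
print(observe()['moment'])"
python3 -m crank '{"linear":[[0,0,0],[0,0,0],[0,0,0],[0,0,0],[0,0,0]],"delta_rot":[[0,0,-0.05],[0,0,-0.1],[0,0,-0.11],[0,0,-0.11],[0,0,-0.11]],"fingers":[-1,-1,-1,-1,-1]}'
python3 -c "
from h import *
print(observe()['moment'])"
```

```text
clock: 34.2
position: [0.5679, 0.2426, 0.1909]
tool_rot: [3.141, -0.003, 1.152]
force: [0.8, 5.1, 14.0]
grip_width: 0.0127
finger_force: 82.0
clock: 34.7
position: [0.5683, 0.2428, 0.1911]
tool_rot: [-3.141, -0.005, 0.655]
force: [4.0, 5.5, 12.9]
grip_width: 0.0124
finger_force: 81.9
[ 0.93594943 -1.16722041  0.03343605]
clock: 35.2
position: [0.5684, 0.2428, 0.1911]
tool_rot: [-3.141, -0.005, 0.601]
force: [4.3, 4.1, 13.8]
grip_width: 0.0125
finger_force: 81.9
[ 1.04783563 -1.22094972 -0.00681808]
```

```bash
python3 -m crank '{"linear":[[0,0,0],[0,0,0],[0,0,0],[0,0,0],[0,0,0]],"delta_rot":[[0,0,-0.03],[0,0,-0.06],[0,0,-0.06],[0,0,-0.06],[0,0,-0.06]],"fingers":[-1,-1,-1,-1,-1]}'
python3 -c "
from h import *
print(observe()['moment'])"
python3 -m crank '{"linear":[[0,0,0],[0,0,0],[0,0,0],[0,0,0],[0,0,0]],"delta_rot":[[0,0,-0.03],[0,0,-0.06],[0,0,-0.06],[0,0,-0.06],[0,0,-0.06]],"fingers":[-1,-1,-1,-1,-1]}'
python3 -c "
from h import *
print(observe()['moment'])"
```

```text
clock: 35.7
position: [0.5685, 0.2428, 0.1912]
tool_rot: [-3.141, -0.005, 0.57]
force: [4.8, 4.9, 14.1]
grip_width: 0.0124
finger_force: 81.9
[ 1.02317066 -1.24544863 -0.02477637]
clock: 36.2
position: [0.5685, 0.2424, 0.1911]
tool_rot: [-3.141, -0.004, 0.539]
force: [4.5, 4.0, 14.9]
grip_width: 0.0125
finger_force: 82.0
[ 0.5292846  -1.2434963   0.45307857]
```

```bash
python3 -m crank '{"linear":[[0,0,0],[0,0,0.01],[0,0,0.02],[0,0,0.028],[0,0,0.028]],"delta_rot":[[0,0,0.06],[0,0,0.08],[0,0,0.08],[0,0,0.08],[0,0,0.08]],"fingers":[-1,-1,-1,-1,-1]}'
python3 -m crank '{"linear":[[0,0,0.012],[0,0,0.012],[0,0,0.012],[0,0,0.012],[0,0,0.012]],"delta_rot":[[0,0,0],[0,0,0],[0,0,0],[0,0,0],[0,0,0]],"fingers":[-1,-1,-1,-1,-1]}'
python3 -c "
from h import *
print(observe()['moment'])"
```

```text
clock: 36.7
position: [0.5685, 0.2424, 0.1978]
tool_rot: [-3.141, -0.004, 0.58]
force: [6.7, 4.1, 7.8]
grip_width: 0.0126
finger_force: 81.1
clock: 37.2
position: [0.5682, 0.2424, 0.1987]
tool_rot: [-3.141, -0.003, 0.581]
force: [17.3, 9.1, -22.1]
grip_width: 0.0121
finger_force: 82.8
[ 1.97017105 -3.69822228  0.27359283]
```

The upward pull is blocked at TCP 0.1987, so the lugs are caught in the notches. Releasing.

```bash
python3 -m crank '{"linear":[[0,0,-0.008],[0,0,-0.008],[0,0,-0.008],[0,0,-0.008],[0,0,-0.008]],"delta_rot":[[0,0,0],[0,0,0],[0,0,0],[0,0,0],[0,0,0]],"fingers":[-1,-1,-0.3,-0.3,-0.3]}'
python3 -m crank '{"linear":[[0,0,0],[0,0,0.1],[0,0,0.3],[0,0,0.5],[0,0,0.7]],"delta_rot":[[0,0,0],[0,0,0],[0,0,0],[0,0,0],[0,0,0]],"fingers":[-0.3,-0.3,-0.3,-0.3,-0.3]}'
python3 -m crank '{"linear":[[-0.2,0,0],[-0.4,-0.1,0],[-0.5,-0.3,0],[-0.55,-0.5,0],[-0.55,-0.5,0]],"delta_rot":[[0,0,0],[0,0,0],[0,0,0],[0,0,0],[0,0,0]],"fingers":[-0.3,-0.3,-0.3,-0.3,-0.3]}'
python3 -c "
from h import *
snap('wrist','w10');snap('top','t10');s=observe();print(s['position'],s['tool_rot'])
for n,fish in(('w10',True),('t10',False)):
  im=np.load('pics/%s.npz'%n)['image'];hsv=cv2.cvtColor(im,cv2.COLOR_RGB2HSV)
  q=proj(n,[.567,.241,.2],fish); m=cv2.inRange(hsv,(100,140,40),(125,255,255))
  Y,X=np.mgrid[:384,:512]; m[np.hypot(X-q[0],Y-q[1])>60]=0
  k,l,st,c=cv2.connectedComponentsWithStats(m); i=1+np.argmax(st[1:,4]); print(n,q,st[i],c[i],'pred grip/top/hub',[np.round(proj(n,[.5675,.2415,z],fish),1) for z in(.19,.206,.174)])
  v=im.max(axis=2).astype(int); b=(l==i)
  # bar: bright top pixels
  t=(b&(v>np.percentile(v[b],70))); ys,xs=np.nonzero(t)
  P=np.array([at(n,x,y,.206,fish)[:2] for x,y in zip(xs,ys)]); C=np.cov(P.T); w,V=np.linalg.eigh(C); print('bright mean',P.mean(0),'ang',np.arctan2(V[1,1],V[0,1]),np.sqrt(w))
"
```

```text
clock: 37.7
position: [0.5665, 0.2414, 0.1974]
tool_rot: [-3.14, 0.001, 0.58]
force: [0.5, -0.6, -0.4]
grip_width: 0.0297
finger_force: 0.0
clock: 38.2
position: [0.5664, 0.2413, 0.3747]
tool_rot: [-3.14, 0.001, 0.58]
force: [-0.1, -0.3, 0.4]
grip_width: 0.0301
finger_force: 0.0
clock: 38.7
position: [0.4278, 0.1123, 0.3733]
tool_rot: [-3.141, -0.0, 0.576]
force: [-0.5, 1.1, 0.5]
grip_width: 0.03
finger_force: 0.0
[0.42900489 0.11498024 0.37327342] [-3.14040181e+00 -8.97255674e-04  5.77469694e-01]
w10 [224.07991074  -7.94183321] [ 203    0   49   26 1038] [226.9894027   10.77360308] pred grip/top/hub [array([225. ,  -5.5]), array([223.3, -10.4]), array([226.5,  -1. ])]
bright mean [0.55853113 0.22067273] ang 1.9663323074427124 [0.00488685 0.01104518]
t10 [195.23845887 177.21330751] [190 172   6  12  28] [191.71428571 177.10714286] pred grip/top/hub [array([195.5, 177.7]), array([194.9, 176.7]), array([196. , 178.6])]
bright mean [0.56032659 0.25783222] ang 2.9635527494616856 [0.00147745 0.00632592]
```

```bash
python3 -m crank '{"linear":[[0.15,0.15,0],[0.3,0.3,0],[0.45,0.42,0],[0.55,0.5,-0.03],[0.55,0.5,-0.06]],"delta_rot":[[0,0,0],[0,0,0],[0,0,0],[0,0,0],[0,0,0]],"fingers":[-0.3,-0.3,-0.3,-0.3,-0.3]}'
python3 -m crank '{"linear":[[0,0,0],[0,0,0],[0,0,0]],"delta_rot":[[0,0,0],[0,0,0],[0,0,0]],"fingers":[-0.3,-0.3,-0.3]}'
cat > chk.py <<'E'
from h import *
def chk(n,base,cen):
  im=np.load('pics/%s.npz'%n)['image'];hsv=cv2.cvtColor(im,cv2.COLOR_RGB2HSV)
  m=cv2.inRange(hsv,(100,140,30),(125,255,255)); q=proj(n,[*cen,base+.034],True)
  Y,X=np.mgrid[:384,:512]; m[np.hypot(X-q[0],Y-q[1])>60]=0
  c=max(cv2.findContours(m,0,1)[0],key=cv2.contourArea)[:,0,:]
  P=np.array([at(n,x,y,base+.034,True)[:2] for x,y in c])
  # hub edge = contour points consistent with r=28: robust circle fit
  from scipy.optimize import least_squares
  f=least_squares(lambda p:np.hypot(*(P-p[:2]).T)-.0285,[*cen],loss='cauchy',f_scale=.001); print(n,'hub',f.x,'rms med',np.median(np.abs(f.fun)))
  # bar angle: bright blue pixels far out
  T=np.array([at(n,x,y,base+.066,True)[:2] for x,y in c])
  far=c[np.hypot(*(P-f.x).T)>.031]; F=np.array([at(n,x,y,base+.066,True)[:2] for x,y in far]); print('bar end',F.mean(0),'dir',np.arctan2(*(f.x-F.mean(0))[::-1]),len(F))
E
python3 -c "
from chk import *
snap('wrist','w11');s=observe();print(s['position'],s['tool_rot'])
chk('w9',0,(.3883,.2896))
for b in (.14,.143): chk('w11',b,(.5675,.241))
"
```

```text
clock: 39.3
position: [0.5686, 0.2461, 0.3549]
tool_rot: [-3.139, 0.002, 0.584]
force: [-0.9, -0.4, -1.1]
grip_width: 0.0298
finger_force: 0.0
clock: 39.6
position: [0.5665, 0.2414, 0.3585]
tool_rot: [-3.14, -0.001, 0.58]
force: [0.1, 0.2, 0.0]
grip_width: 0.0299
finger_force: 0.0
[0.56660795 0.24135743 0.35865371] [-3.14024384e+00 -1.02211445e-03  5.79732209e-01]
w9 hub [0.38865519 0.28786149] rms med 0.002149228783508022
bar end [0.3638499  0.27932566] dir 0.3314208791194124 30
w11 hub [0.56863941 0.2397283 ] rms med 0.0018147184859490812
bar end [0.54545408 0.2276002 ] dir 0.48195149171335 27
w11 hub [0.56940235 0.23979367] rms med 0.001978298528769183
bar end [0.54640929 0.2282164 ] dir 0.46645288045183886 27
```

The lid is locked: the pull test held, it is centred, and its bar angle is about 0.57. The arm is clear of everything, so I'm handing in.

```bash
python3 -c "
from workcell import bot
print(bot.job_done())"
```

```text
the job is handed in; nothing more can be done
None
```

The job is handed in, with no verdict returned: four lumps and three cylinders in the jar, the tray back on its rest, the lid turned to its stop and holding against an upward pull of about 20 N, and the beaker and bottle never approached (neither they nor the tray re-checked after the lid was closed).

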